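Catch and lower the lid of the stamp case

TASK

Knock the prop rod of the open stamp case sideways with the fingers so that the lid falls, catch the lid on a finger from below while it is still well open, and lower it gently until it is fully shut, without letting it drop or bang, the rod lying folded inside. The tooled leather on top of the lid and its tab is freshly finished, so do not touch that side at all and do not pinch the lid or lift it noticeably further open. Leave everything else on the bench where it stands.

Things in the scene. Friction and masses are not known exactly. Their poses are not given: they have to be found in the camera images.
- case: Fixed wooden stamp case, an open box 140 mm (its x, front to back) by 260 mm (its y) by 85 mm high, walls 7 mm. Origin: centre of its underside, on the bench. Its front is its -x side; the lid is hinged along the top of its back wall (x = +70 mm, height 86 mm). Its front looks to the robot's right (world -y), give or take 25 degrees.
- lid (a joint): Lid angle in rad: 0 is shut (flat on the rim), growing as it opens; starts at about 0.69 (40 degrees), resting on the prop rod's tip. The hinge is free: unsupported, the lid falls and slams. Wooden board 8 mm thick, 140 by 260 mm, with a tab in the middle of its front edge. Lid and panel weigh 0.2 to 0.4 kg: 1 to 2 N at the tab.
- lid_hinge (a point): Middle of the hinge axis, at the lower rear edge of the lid. The axis runs along the case's y.
- lid_edge (a point): Middle of the lower front edge of the lid's lifting tab, 178 mm from the hinge axis; moves with the lid. The tab is 140 mm wide (70 either side of this point) and, when shut, reaches 38 mm beyond the case's front wall, so that a finger can stay under it until the lid is down. Site axes at lid angle 0 are the case's.
- panel (a point): Tooled brown leather glued on the upper face of the lid: a piece of 105 by 220 by 4 mm on the board (this point is the centre of its underside) and one of 40 by 128 by 4 mm on the tab, ending 8 mm short of the tab's front edge. Not to be touched.
- prop (a joint): Prop rod angle in rad: 0 is upright (leaning 5 degrees to the case's +y on a stop), holding the lid up; positive swings the tip towards the case's -y and down; at 1.66 (stop) it lies level inside the front wall, below the rim. Past 0.15 it falls by itself, the lid with it. 1 to 3 N near the tip push it aside.
- prop_tip (a point): Tip of the prop rod: steel rod 8 mm in diameter, 110 mm from pivot to this point (the rod's round end stands 4 mm past it). The pivot lies 52 mm in front of the case's centre, 5 mm to its -y, 70 mm above the bench. The rod stands just behind the tab's edge, under the lid.
- wax_block: Bystander: wax block 45 x 30 x 25 mm lying inside the case, at its rear. Origin under its centre.
- round_box: Bystander: round tooled leather box, 98 mm across, 55 mm high. Origin under its centre.
- maul: Bystander: maul standing on its head, head up to 72 mm across and 90 mm high, black handle up to 220 mm. Origin under its centre.
- glue_jar: Bystander: amber glass jar, 64 mm across, 75 mm high. Origin under its centre.
- dye_bottle: Bystander: white bottle with a black cap, 48 mm across, 120 mm high. Origin under its centre.
- water_bowl: Bystander: white bowl, 100 mm across, 45 mm high. Origin under its centre.
- slicker: Bystander: turned dark wooden edge slicker standing upright, 36 mm across, 88 mm high. Origin under its centre.

How it is judged:
By the outcome, as a careful person would: the job done as asked, in the order asked, and still so for the second after the job is handed in, with the robot touching nothing.
It also fails if it takes over 48 s, if anything falls off the work surface, if the arm or the gripper's body presses on something with over 40 N, if the wrist force passes 120 N, or if a joint passes its speed limit or range.

ROBOT

A 6-joint arm with a two-finger parallel gripper is mounted at the origin on the work surface. World frame = base frame: x ahead of the robot, y to its left, z up, the work surface at z = 0. Lengths are in m, angles in degrees, forces in N, time in s.
With the tool pointing down it reaches from about 0.25 to 0.775 m from the base axis. Payload 4 kg.
Tool frame: the origin (TCP) lies where the fingers leave the gripper's body, on its centre line; the fingertips stand 97 mm ahead of it and the grasp point (between the pads) lies 78 mm ahead of it; z points along the fingers, y is the line along which they close (so a half turn about z gives the same grasp; the last joint's range is limited). The gripper opens to 94 mm and grips with 3 to 60 N. Pads are 16 mm wide; open, the fingers measure 119 mm over their backs; the gripper's body (75 mm by 177 mm) begins 78 mm behind the grasp point.
Start: joints at [-5.907, 4.996, 78.535, -0, 96.463, -5.907], TCP at [0.55, -0, 0.303] pointing down, gripper open.
Joint ranges: [-177.83, 177.83], [-43.37, 116.18], [15.69, 146.23], [-61.86, 241.86], [9.47, 152.12], [-147.06, 147.06]. Speed limits (degrees/s): [159.86, 159.86, 180, 180, 180, 180].

INTERFACE

Orientations are given as [roll, pitch, yaw] about the fixed x, y, z axes, in that order (R = Rz(yaw) Ry(pitch) Rx(roll)).
In Python, from station import bot gives the robot as it stands. Calls block until the motion is done:
- bot.move_ptp(position, orientation): joint-space move of the TCP to a pose.
- bot.servo_line(position, ori=None, speed=0.15): straight line of the TCP; ori=None keeps the orientation; speed is the mean speed in m/s.
- bot.goto_joints(angles): joint-space move.
- bot.grip(opening, f_grip=None): finger opening in m; f_grip is the grip in N (None keeps the last); returns when the fingers have stopped.
- bot.hold(seconds).
- bot.ik(position, orientation): joint angles nearest the present ones, or None.
- bot.state(): the state.
- bot.capture(name): name is "scene" or "side" or "wrist"; returns a dict with "pixels" (420x560x3 uint8, red, green, blue), "mtx" (3x3 intrinsics, pixels), "R" (3x3) and "t" (3): a world point X has camera coordinates R X + t. Camera axes: x right, y down, z forward; pixel columns grow to the right and rows downward; lengths in m; the calibration is good to about 2 mm. A picture is of the moment at which its call begins. There is no depth.
A pose or a line that the arm cannot do raises bot.PlanningError and nothing moves.
- bot.hand_in(): hands the job in; it is judged then, once.
Trained networks look in a picture, given as the dict that the camera call returned (one of the last four; its "shot" number tells which), for a name from the list of things; names that differ only in an ending like _2 or _b are one class to them, and where a whole thing is asked for, a point or a joint stands for the part that bears it (a point fixed in the world has none). Each returns a list of dicts, best first, with "p" (0 to 1); they miss things now and then, are a little off and sometimes report something else, mostly with a low value. They report only what shows in the picture. A call takes as long as a camera call.
- bot.trace(thing, picture): "pixels" (420x560 bool, what is visible of it) and "uv" ([column, row] in pixels, amid what is visible of it).
The state is a dict: "time": time; "qpos": joint angles; "dq": joint speeds; "joint_efforts": joint torques, N m; "position": TCP position; "eef_rot": TCP orientation; "force": force on the tool from outside, world axes, zero at the start; "torque": the same for the moment, N m; "grip_width": finger opening in m; "grasp_force": force on a finger pad.
Only numpy, scipy, OpenCV 4.12 (cv2) and the standard library are available. Lean on these libraries where they do the work, as an engineer would, in place of code of your own. Each camera call takes 0.05 s, during which the arm holds its last target. There are 200 camera calls.

## Working session

There is one attempt and no reset: what is moved stays moved. The work goes in short steps, each a Python script; the robot and the scene stay as the last script left them, time stands still between calls to the robot, and variables do not carry over. Pictures are saved under pics/ and viewed, at most 10 in all, crops included, and the job is handed in when it is done.

```bash
mkdir -p pics; ls; cat > look.py <<'E'
from station import bot
import cv2, numpy as np
E
python3 - <<'E'
from station import bot
import cv2,numpy as np,pickle
s={}
for n in ["scene","side"]:
    c=bot.capture(n); s[n]=c
    cv2.imwrite(f"pics/{n}0.png",c["pixels"][:,:,::-1])
    print(n,c["mtx"].tolist(),np.round(c["R"],4).tolist(),np.round(c["t"],4).tolist())
    for th in ["case","lid","prop","panel","wax_block","round_box","maul","glue_jar","dye_bottle","water_bowl","slicker"]:
        r=bot.trace(th,c)
        s[n+th]=r
        print(th,[(round(x["p"],2),np.round(x["uv"]).tolist(),int(x["pixels"].sum())) for x in r[:2]])
pickle.dump(s,open("s0.pkl","wb"))
print(bot.state())
E
```

```text
pics
scene [[524.7945082946583, 0.0, 285.8817566064834], [0.0, 524.7945082946583, 211.76514216586466], [0.0, 0.0, 1.0]] [[0.2953, 0.9551, 0.0235], [0.5809, -0.1599, -0.7981], [-0.7585, 0.2493, -0.602]] [-0.1877, -0.1607, 1.9759]
case [(0.61, [287.0, 256.0], 5021), (0.57, [413.0, 239.0], 492)]
lid [(0.65, [300.0, 233.0], 1706), (0.6, [341.0, 257.0], 715)]
prop [(0.55, [273.0, 243.0], 53), (0.48, [368.0, 198.0], 681)]
panel [(0.96, [296.0, 234.0], 1712)]
wax_block []
round_box [(0.62, [366.0, 195.0], 698)]
maul [(0.68, [166.0, 303.0], 1502)]
glue_jar [(0.85, [404.0, 218.0], 478)]
dye_bottle [(0.61, [414.0, 243.0], 493), (0.36, [369.0, 198.0], 695)]
water_bowl [(0.73, [343.0, 258.0], 693)]
slicker [(0.79, [326.0, 228.0], 243)]
side [[409.24278431346164, 0.0, 275.6644376320515], [0.0, 409.24278431346164, 203.7623210162557], [0.0, 0.0, 1.0]] [[0.9396, -0.3421, -0.0133], [-0.1834, -0.4701, -0.8634], [0.2891, 0.8136, -0.5044]] [-0.4658, 0.2047, 0.9133]
case [(0.62, [298.0, 214.0], 6715)]
lid [(0.93, [299.0, 184.0], 1131), (0.39, [189.0, 184.0], 781)]
prop [(0.43, [313.0, 204.0], 126)]
panel
[... 294 characters left out ...]
, 193.0], 108)]
{'time': 1.2, 'qpos': array([-5.90769473e+00,  4.99597500e+00,  7.85354717e+01, -3.82739247e-05,
        9.64638549e+01, -5.90663796e+00]), 'dq': array([ 0.06459732,  0.0426223 ,  0.09371021, -0.01803   , -0.09286189,
       -0.03440159]), 'joint_efforts': array([-8.64210983e-05, -3.40039444e+01, -3.02605212e+01,  7.15981820e-02,
        2.36469624e-02,  2.37317954e-05]), 'position': array([ 5.50005163e-01, -1.01209252e-05,  3.02706647e-01]), 'eef_rot': array([1.79995330e+02, 5.21332004e-04, 8.99989389e+01]), 'force': array([-1.23607206,  0.20888775, -0.9581414 ]), 'torque': array([-0.01571791, -0.01937   ,  0.00968303]), 'grasp_force': 0.0, 'grip_width': 0.09414336363063144}
```

```bash
python3 - <<'E'
import cv2
a=cv2.imread("pics/scene0.png"); b=cv2.imread("pics/side0.png")
cv2.imwrite("pics/scene0c.png",cv2.resize(a[150:350,130:450],None,fx=2.5,fy=2.5,interpolation=cv2.INTER_CUBIC))
cv2.imwrite("pics/side0c.png",cv2.resize(b[130:330,170:490],None,fx=2.5,fy=2.5,interpolation=cv2.INTER_CUBIC))
E
```

```text
(no output)
```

View pics/scene0c.png

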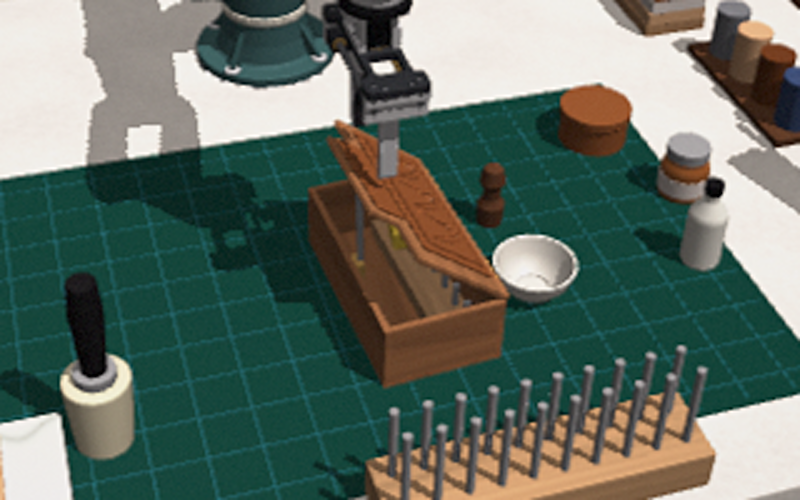

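View pics/side0c.png

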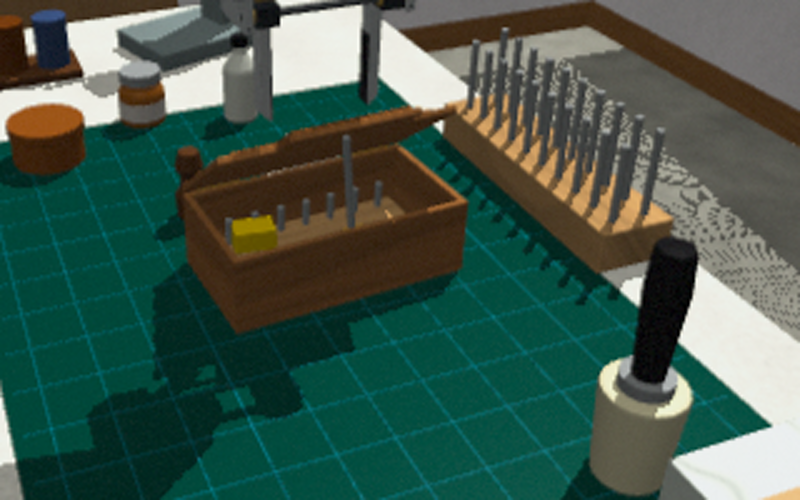

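The scene crop shows the case mid-bench with its front to the left. The rod stands at about (360,235), the maul is at (95,420), and the bowl and slicker are behind the hinge. The side crop shows the case from the front, with the rod at (348,180) under the raised tab and the maul at the right front. Next I fit the case pose from its corners and check reachability.

```bash
cat > fit.py <<'E'
import numpy as np, pickle
from scipy.optimize import least_squares
s=pickle.load(open("s0.pkl","rb"))
def proj(c,X):
    q=(np.asarray(X)@c["R"].T+c["t"])@c["mtx"].T; return q[:,:2]/q[:,2:]
def world(p,X):
    c,n=np.cos(p[2]),np.sin(p[2]); X=np.asarray(X,float)
    return X@np.array([[c,n,0],[-n,c,0],[0,0,1]])+[p[0],p[1],0]
# (case point, crop px)
sc=[((-.07,-.13,.085),(383,328)),((-.07,-.13,0),(388,383)),((.07,-.13,0),(500,355)),((-.07,.13,.085),(310,190)),((-.052,.0046,.1796),(360,203))]
sd=[((-.07,.13,.085),(236,220)),((-.07,.13,0),(240,328)),((-.07,-.13,.085),(467,203)),((-.07,-.13,0),(462,265)),((.07,.13,.085),(186,195)),((-.052,.0046,.1796),(346,138))]
def res(p):
    r=[]
    for n,l,o in(("scene",sc,(130,150)),("side",sd,(170,130))):
        r.append(proj(s[n],world(p,[a for a,_ in l]))-(np.array([b for _,b in l])/2.5+o))
    return np.vstack(r).ravel()
if __name__=="__main__":
    f=least_squares(res,[.6,0,np.pi/2],loss="soft_l1"); p=f.x
    print(p,np.degrees(p[2])); print(np.round(res(p).reshape(-1,2),1).tolist())
    np.save("case.npy",p)
    def ray(n,uv,z):
        c=s[n]; d=c["R"].T@np.linalg.solve(c["mtx"],[*uv,1]); o=-c["R"].T@c["t"]; return (o+d*(z-o[2])/d[2])[:2].round(3)
    for th,z in (("maul",.07),("glue_jar",.037),("dye_bottle",.06),("slicker",.044),("round_box",.03),("water_bowl",.03)):
        print(th,[ray(n,s[n+th][0]["uv"],z).tolist() for n in("scene","side") if s[n+th]])
    print("maul head", ray("scene",(130+97/2.5,150+405/2.5),.045), ray("side",(170+637/2.5,130+435/2.5),.045))
    # reachability: tool horizontal, azimuth az, x-tool up or down
    from station import bot
    from scipy.spatial.transform import Rotation as Ro
    yaw=np.degrees(p[2])
    for daz in (0,-15,-30,-45):
      for up in (1,-1):
       for tilt in (0,15):
        a=np.radians(yaw+daz); t=np.radians(tilt); z=np.array([np.cos(a)*np.cos(t),np.sin(a)*np.cos(t),np.sin(t)])
        x=np.array([-np.cos(a)*np.sin(t),-np.sin(a)*np.sin(t),np.cos(t)])*up; R=np.c_[x,np.cross(z,x),z]
        e=Ro.from_matrix(R).as_euler("xyz",degrees=True)
        out=[]
        for P in ((-.04,.035,.16),(-.04,-.02,.16),(-.09,-.02,.07)):
            q=bot.ik(world(p,[P])[0]-.097*z,e); out.append(None if q is None else np.round(q).astype(int).tolist())
        print(daz,up,tilt,out)
E
python3 fit.py
```

```text
[0.57581703 0.03251407 1.64176653] 94.06629304754604
[[1.6, 2.4], [-1.1, 2.7], [0.7, 1.2], [-0.5, -0.5], [-0.1, -7.3], [-0.3, 15.7], [-0.9, 1.1], [0.6, -1.9], [-0.2, 0.5], [-0.9, -1.7], [0.4, -1.0]]
maul [[0.679, -0.336], [0.697, -0.329]]
glue_jar [[0.486, 0.444], [0.471, 0.452]]
dye_bottle [[0.628, 0.399], [0.595, 0.376]]
slicker [[0.476, 0.178], [0.49, 0.233]]
round_box [[0.327, 0.385], [0.343, 0.382]]
water_bowl [[0.603, 0.186]]
maul head [ 0.689 -0.331] [ 0.688 -0.34 ]
0 1 0 [[-37, 40, 80, 66, 125, -38], [-34, 44, 72, 71, 124, -33], [-37, 55, 66, 66, 125, -38]]
0 1 15 [[-36, 47, 80, 76, 131, -38], [-33, 51, 73, 81, 129, -32], [-37, 62, 64, 77, 131, -36]]
0 -1 0 [[-37, 40, 80, 66, 125, 142], None, [-37, 55, 66, 66, 125, 142]]
0 -1 15 [[-36, 47, 80, 76, 131, 142], None, [-37, 62, 64, 77, 131, 144]]
-15 1 0 [[-42, 33, 93, 71, 115, -40], [-38, 36, 86, 74, 113, -36], [-42, 48, 80, 70, 114, -42]]
-15 1 15 [[-41, 41, 93, 80, 122, -43], [-37, 45, 86, 84, 120, -39], [-41, 56, 78, 80, 122, -43]]
-15 -1 0 [[-42, 33, 93, 71, 115, 140], [-38, 36, 86, 74, 113, 144], [-42, 48, 80, 70, 114, 138]
[... 315 characters left out ...]
105, 77, 105, 138], [-42, 29, 99, 80, 102, 141], [-45, 41, 94, 76, 104, 134]]
-30 -1 15 [[-45, 35, 105, 85, 114, 131], [-40, 38, 99, 90, 111, 135], [-44, 51, 91, 85, 113, 129]]
-45 1 0 [[-49, 17, 118, 84, 96, -45], [-43, 20, 112, 88, 92, -43], [-47, 34, 107, 85, 94, -51]]
-45 1 15 [[-47, 30, 117, 93, 106, -55], [-42, 32, 111, 98, 103, -53], [-46, 46, 104, 93, 105, -59]]
-45 -1 0 [[-49, 17, 118, 84, 96, 135], [-43, 20, 112, 88, 92, 137], [-47, 34, 107, 85, 94, 129]]
-45 -1 15 [[-47, 30, 117, 93, 106, 125], [-42, 32, 111, 98, 103, 127], [-46, 46, 104, 93, 105, 121]]<sys>:0: UserWarning: Gimbal lock detected. Setting third angle to zero since it is not possible to uniquely determine all angles.
```

```bash
sed -i 's/((-.07,.13,.085),(236,220)),//; s/,((-.052,.0046,.1796),(360,203))\]/]/' fit.py; sed -i '/# reach/,$d' fit.py; python3 fit.py | head -3
cat > ov.py <<'E'
import cv2,numpy as np
from fit import s,proj,world
def overlay(p,lid,prop,out,s=s):
    C=lambda z:[(-.07,-.13,z),(-.07,.13,z),(.07,.13,z),(.07,-.13,z),(-.07,-.13,z)]
    L=lambda d,y:(.07-d*np.cos(lid),y,.086+d*np.sin(lid))
    a=np.radians(5)-prop
    lines=[C(0),C(.085),[L(0,-.13),L(.14,-.13),L(.14,-.07),L(.178,-.07),L(.178,.07),L(.14,.07),L(.14,.13),L(0,.13)],[(-.052,-.005,.07),(-.052,-.005+.114*np.sin(a),.07+.114*np.cos(a))]]
    ims=[]
    for n,o in(("scene",(245,190)),("side",(225,160))):
        im=cv2.resize(s[n]["pixels"][o[1]:o[1]+120,o[0]:o[0]+160,::-1],None,fx=5,fy=5,interpolation=cv2.INTER_CUBIC)
        im=cv2.resize(im,(640,480)) if 0 else im
        for l,c in zip(lines,((255,255,0),(0,255,255),(255,0,255),(0,0,255))):
            q=((proj(s[n],world(p,l))-o+.5)*5).astype(int); cv2.polylines(im,[q.reshape(-1,1,2)],False,c,1)
        ims.append(cv2.resize(im,(400,300),interpolation=cv2.INTER_AREA) if 0 else im[:, :])
    m=np.vstack([cv2.resize(i,(800,600))[150-150:] for i in ims])
    cv2.imwrite(out,cv2.resize(np.hstack(ims),(800,300),interpolation=cv2.INTER_AREA) if 0 else cv2.resize(m,(400*2,600*2))[:, :])
    for k,i in enumerate(ims): cv2.imwrite(out.replace(".png",f"_{k}.png"),i)
if __name__=="__main__": overlay(np.load("case.npy"),.68,0,"pics/ov.png")
E
python3 ov.py
```

```text
[0.5745373  0.03144208 1.64684854] 94.35747072804908
[[1.4, 2.2], [-1.3, 2.5], [0.3, 0.8], [-1.1, -0.6], [-1.1, 1.6], [0.3, -1.8], [-0.5, 0.6], [-1.3, -1.3], [0.2, -0.8]]
maul [[0.679, -0.336], [0.697, -0.329]]
```

View pics/ov_0.png

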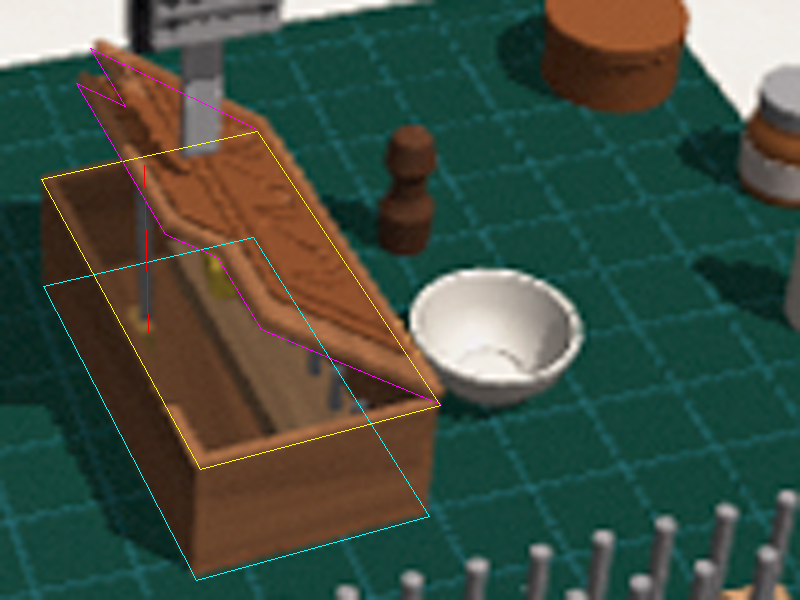

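View pics/ov_1.png

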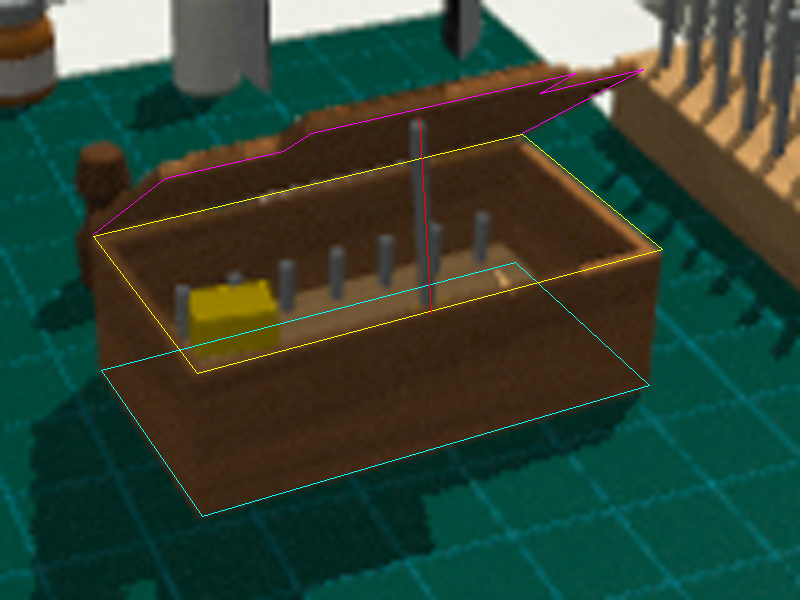

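The wireframe matches both views to about 1 px: rod foot at (425,308) against (430,312) in the side view, lid and tab edges aligned. That is about 2–3 mm. I'll move the closed fingers to the front and under the tab, on the robot side of the rod.

```bash
cat > h.py <<'E'
from station import bot
import numpy as np, cv2
from scipy.spatial.transform import Rotation as Ro
from fit import world
p=np.load("case.npy")+[-.0015,-.001,0]
a=p[2]-np.radians(20); Z=np.array([np.cos(a),np.sin(a),0]); X=np.array([0,0,1.])
R=np.c_[X,np.cross(Z,X),Z]
# avoid the gimbal: pitch -89.9 is harmless
e=Ro.from_matrix(R@Ro.from_euler("y",.2,degrees=True).as_matrix()).as_euler("xyz",degrees=True)
def tcp(P,back=0): return world(p,[P])[0]-(.097+back)*Z   # fingertip centre at case point P
def st(m=""):
    s=bot.state(); print(m,"t%.2f"%s["time"],s["position"].round(4),"F",s["force"].round(2),"g%.3f"%s["grip_width"])
def snap(name,cam="side",box=None):
    c=bot.capture(cam); im=c["pixels"][:,:,::-1]
    if box: x,y,w,h=box; im=im[y:y+h,x:x+w]
    cv2.imwrite(f"pics/{name}.png",cv2.resize(im,None,fx=2.5,fy=2.5,interpolation=cv2.INTER_CUBIC)); return c
E
python3 - <<'E'
from h import *
E0=bot.state()["eef_rot"]
print(e,(R[:,2]),bot.ik(tcp((-.035,.035,.152),.12),e), tcp((-.035,.035,.152),.12))
bot.servo_line([.55,0,.36],speed=.2)
bot.servo_line([.46,-.2,.36],speed=.25)
bot.grip(0.0,10)
st("up")
bot.move_ptp(tcp((-.035,.035,.152),.12),e); st("pre")
print(bot.state()["eef_rot"])
bot.servo_line(tcp((-.035,.035,.152)),speed=.12); st("in")
snap("in_side","side",(170,110,320,240)); snap("in_scene","scene",(170,120,320,240))
E
```

```text
[ 7.63333124e-14 -8.98000000e+01 -1.05642529e+02] [0.26963468 0.96296269 0.        ] [-53.270783    35.65450746  88.88405152  66.56647748 120.32482645
 -40.90391862] [ 0.48228701 -0.21607892  0.152     ]
up t4.08 [ 0.46 -0.2   0.36] F [0.72 0.04 0.  ] g0.001
pre t5.15 [ 0.4827 -0.2162  0.1527] F [0.77 0.1  1.13] g0.000
[  51.30164467  -89.87644239 -156.8974674 ]
in t6.30 [ 0.5147 -0.1011  0.1521] F [-0.44 -0.34 -0.04] g0.001
```

```bash
python3 - <<'E'
import cv2,numpy as np
a,b=[cv2.imread(f"pics/in_{n}.png") for n in("side","scene")]
cv2.imwrite("pics/in.png",np.hstack([a[100:500,100:500],b[100:500,100:500]]))
E
```

```text
(no output)
```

View pics/in.png

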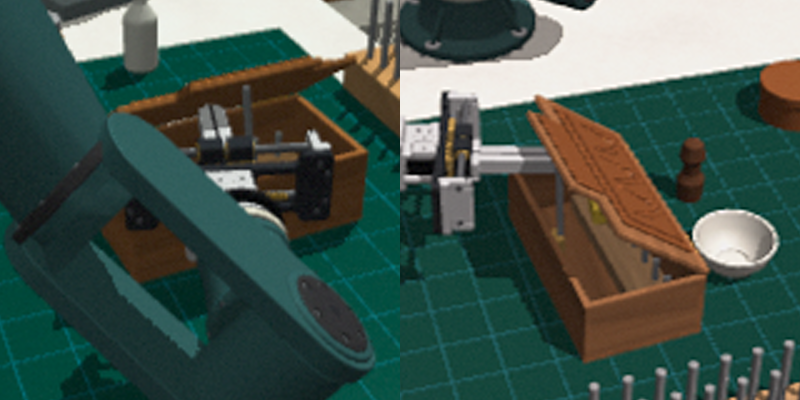

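The left half (side view) shows the rod at (247,105) with the fingertips beside it on the robot side. The right half (scene view) shows the finger under the tab, well below it. Before moving I check the wrist's clearance to the bench.

```bash
python3 - <<'E'
from h import *
snap("w","scene",(80,90,320,240))
E
```

```text
(no output)
```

View pics/w.png

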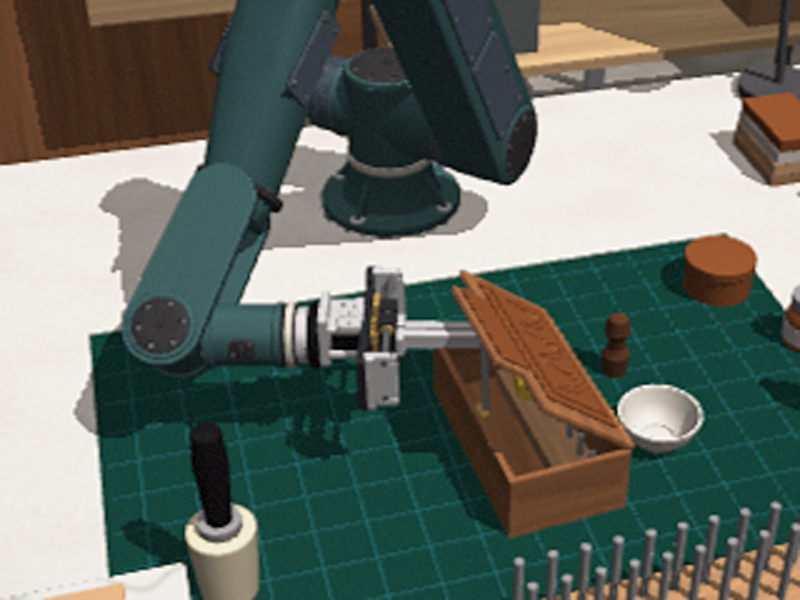

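The wrist joint (crop pixel (160,325), radius about 60 mm) would come near the bench when low, so I'll tip the tool down 4° while lowering. Now I knock the rod.

```bash
python3 - <<'E'
from h import *
f0=bot.state()["force"]
bot.servo_line(tcp((-.035,.010,.152)),speed=.08); st("near")
bot.servo_line(tcp((-.035,-.025,.152)),speed=.08); st("pushed")
bot.hold(.5); st("caught")
c=snap("push","scene",(170,120,320,240))
d=snap("push2","side",(170,110,320,240))
a,b=[cv2.imread(f"pics/{n}.png") for n in("push2","push")]
cv2.imwrite("pics/pushm.png",np.hstack([a[100:500,100:500],b[100:500,100:500]]))
E
```

```text
near t6.91 [ 0.5399 -0.0984  0.1519] F [-0.24  0.76 -0.13] g0.000
pushed t7.50 [ 0.5747 -0.096   0.1517] F [ 1.82 -0.97 -0.98] g0.001
caught t8.00 [ 0.5744 -0.096   0.152 ] F [ 1.02 -0.27 -1.41] g0.000
```

View pics/pushm.png

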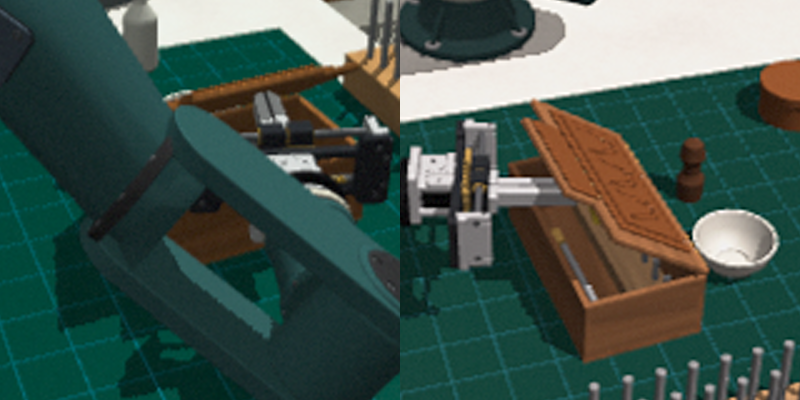

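The right half shows the rod lying folded inside the case at (575,265), and the lid resting on the finger, still about 36° open. Now I lower it along the arc.

```bash
python3 - <<'E'
from h import *
t=np.radians(-4); Zt=np.array([np.cos(a)*np.cos(t),np.sin(a)*np.cos(t),np.sin(t)])
Xt=np.array([-np.cos(a)*np.sin(t),-np.sin(a)*np.sin(t),np.cos(t)])
et=Ro.from_matrix(np.c_[Xt,np.cross(Zt,Xt),Zt]).as_euler("xyz",degrees=True)
def T(P,back=0): return world(p,[P])[0]-.097*Zt-back*Z
pts=[]
for an,d,v in ((31,.145,.05),(25,.160,.05),(18,.161,.05),(11,.161,.05),(5,.161,.04),(1.5,.161,.025),(-1.8,.161,.015)):
    r=np.radians(an); P=(.07-d*np.cos(r),-.025,.086+d*np.sin(r)-.008); pts.append((an,T(P),v))
assert all(bot.ik(q,et) is not None for _,q,_ in pts)
for an,q,v in pts:
    bot.servo_line(q,et,speed=v); st(an)
bot.hold(.3); st("down")
c=snap("dn","scene",(170,120,320,240))
E
```

```text
31 t8.66 [ 0.5762 -0.1156  0.1602] F [-0.26 -1.33 -0.96] g0.000
25 t9.25 [ 0.5776 -0.136   0.1523] F [-0.04 -1.83 -0.41] g0.001
18 t9.79 [ 0.5781 -0.1436  0.134 ] F [ 0.49  0.3  -1.63] g0.000
11 t10.33 [ 0.5785 -0.1486  0.1151] F [-0.03  0.79 -2.26] g0.001
5 t10.91 [ 0.5787 -0.151   0.0986] F [-0.46 -0.71 -1.49] g0.001
1.5 t11.45 [ 0.5788 -0.1515  0.0889] F [-0.36 -0.73 -1.69] g0.001
-1.8 t12.22 [ 0.5788 -0.1514  0.0799] F [-0.32 -0.58  0.55] g0.001
down t12.52 [ 0.5788 -0.1515  0.0798] F [ 0.52 -0.1  -0.14] g0.000
```

View pics/dn.png

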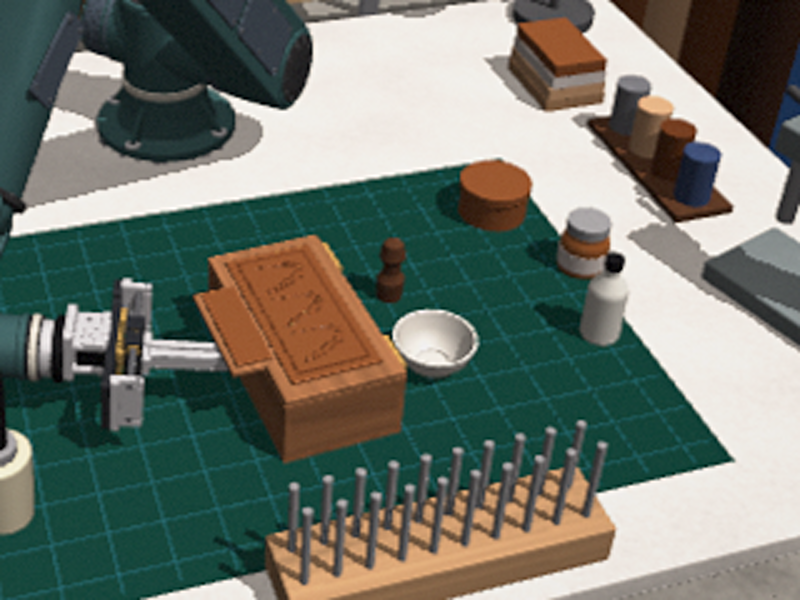

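The lid lies flat and the contact force has gone to zero, so the finger is free under the tab at (230,355). I'll drop it slightly and withdraw.

```bash
python3 - <<'E'
from h import *
q=bot.state()["position"]
bot.servo_line(q-[0,0,.005],speed=.03); st("lower")
bot.servo_line(q-[0,0,.005]-.07*Z,speed=.06); st("out")
bot.hold(.5); st("rest")
c=snap("end","side",(170,110,320,240))
s2=bot.capture("scene")
import pickle; s=pickle.load(open("s0.pkl","rb"))
for th in("maul","slicker","water_bowl","dye_bottle"):
    r=bot.trace(th,s2); print(th,np.round(s["scene"+th][0]["uv"]),[np.round(x["uv"]) for x in r[:1]])
E
```

```text
lower t12.88 [ 0.5787 -0.1514  0.0744] F [ 0.1  -0.75 -0.87] g0.001
out t14.20 [ 0.5599 -0.2185  0.0747] F [-0.34 -0.22  0.06] g0.000
rest t14.70 [ 0.5599 -0.2189  0.0748] F [ 0.23 -0.41  0.18] g0.000
maul [166. 303.] [array([167., 301.])]
slicker [326. 228.] [array([326., 230.])]
water_bowl [343. 258.] [array([340., 258.])]
dye_bottle [414. 243.] [array([411., 242.])]
```

View pics/end.png

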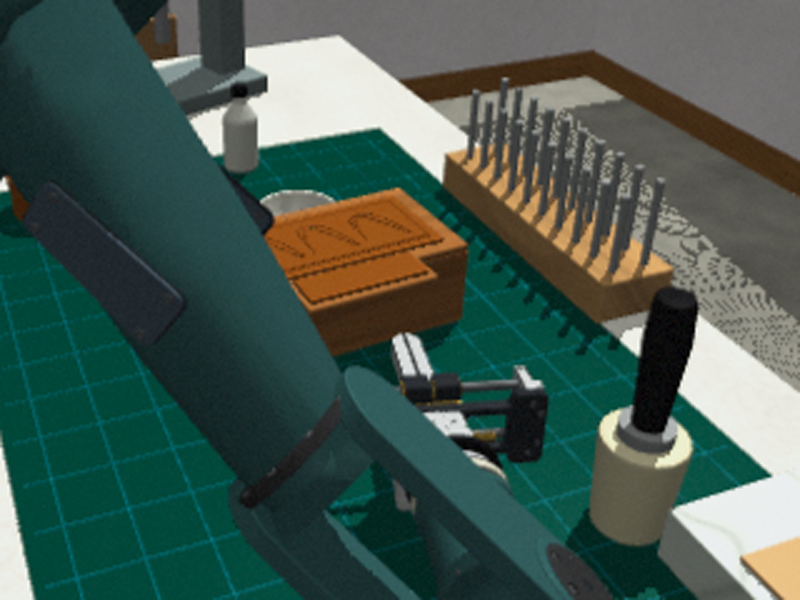

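The picture shows the lid fully shut (tab at (365,275)), the fingers clear at (410,360) and the maul untouched at (640,470).

```bash
python3 -c "
from station import bot
print(bot.hand_in())"
```

```text
the job is handed in; nothing more can be done
None
```

I knocked the rod aside, caught the lid on the finger at about 36° open and lowered it gently until fully shut, with the rod folded inside and the bystanders I re-checked (maul, slicker, bowl, bottle) in place; the job is handed in.

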